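# Hold the ladle bar through its eye against the sprung stop

## Robot

A 7-joint arm with a two-finger parallel gripper is mounted at the origin on the work surface. World frame = base frame: x ahead of the robot, y to its left, z up, the work surface at z = 0. Lengths are in m, angles in rad, forces in N, time in s.
With the tool pointing down it reaches from about 0.35 to 0.9 m from the base axis. Payload 19.9 kg.
Tool frame: the origin (TCP) lies at the very end of the fingers, on their centre line; the grasp point (between the pads) lies 19 mm behind it (grasp_offset is the distance from the TCP to the grasp point, in m); z points along the fingers, y is the line along which they close (so a half turn about z gives the same grasp; the last joint's range is limited). The gripper opens to 85 mm and grips with 20 to 120 N. Pads are 22 mm wide; open, the fingers measure 114 mm over their backs; the gripper's body (76 mm by 85 mm) begins 54 mm behind the grasp point. The pads swing forward as they close: fully open they stand 13 mm farther back than shut.
Start: joints at [1.242, 0.417, -0.01, 1.614, 0.005, 1.111, -0.053], TCP at [0.177, -0.599, 0.231] pointing down, gripper open.
Joint ranges: [-2.81, 2.81], [-0.39, 2.02], [-1.27, 1.25], [0.06, 2.57], [-1.19, 4.33], [0.19, 2], [-2.82, 2.82]. Speed limits (rad/s): [1.89, 1.89, 2.39, 2.39, 3.01, 3.01, 3.01].

## Interface

Orientations are given as a unit quaternion [x, y, z, w].
In Python, from workcell import * gives the robot as it stands. The module is installed in compiled form; this text tells all that it offers.
- The arm moves only by the shell command python3 -m inch 'ROWS' [OPENING] [FORCE]. ROWS is JSON, a list of rows, each a list of 6 numbers: the shift along the tool's x, y, z in m, then the turn, a rotation vector about the tool's x, y, z in rad. A call has exactly 8 rows; each row is the pose to reach, as a shift and turn from the pose commanded when the call began, along the tool's axes at that moment; what a row does not reach only later rows make up. A row lasts 1/12 s, in which the tool goes at most 41.7 mm and 7.16 degrees, less where a joint would pass 70% of its speed; a pose out of reach is approached as far as the arm can. A call with a gripper value outside its range is refused whole. OPENING is the closure in counts, from 0 (fully open) to 255 (shut), set as the call begins (- or left out, the last holds). The fingers move at their own pace and stop on an object; FORCE is the grip in N (left out, the last holds). Time passes only in rows, so rows that repeat a pose let the fingers close, or fill a call up. It gives the time, the measured TCP pose, the force, the opening and the grip force at its end, in the units of the state.
- sense(): the state, without advancing time (a new reading comes with each control period).
- read_camera(name): name is "side" or "top"; returns a dict with "pixels" (420x560x3 uint8, red, green, blue), "mtx" (3x3 intrinsics, pixels), "pose" (4x4, takes a point from camera to world coordinates). Camera axes: x right, y down, z forward; pixel columns grow to the right and rows downward; lengths in m; the calibration is good to about 2 mm. A picture is of the moment at which its call begins. There is no depth.
- hand_in(): hands the job in; it is judged then, once.
The state is a dict: "t": time; "q": joint angles; "qd": joint speeds; "effort": joint torques, N m; "ee_pos": TCP position; "orientation": TCP orientation; "wrist_force": force on the tool from outside, world axes, zero at the start; "wrist_torque": the same for the moment, N m; "gripper_width": finger opening in m; "grip_force": force on a finger pad.
Only numpy, scipy, OpenCV 4.12 (cv2) and the standard library are available. Lean on these libraries where they do the work, as an engineer would, in place of code of your own. Each camera call takes 0.05 s, during which the arm holds its last target. There are 200 camera calls.

## Task

A new ladle bar is being fitted: pick it up by its orange block, pass its plain steel end through the eye of the blue bracket, and press it straight against the white sprung stop with a steady push of about 10 newtons (the green band on the stop's stem is then half inside the grey housing), never driving the spring to its hard end. Keep gripping the block and keep up that push so that someone can tighten the thumbscrew: the program finishes while still holding and pushing. Leave the tins, shaker, tumbler and spatula where they are.

Things in the scene. Friction and masses are not known exactly. Their poses are not given: they have to be found in the camera images.
- bar: Loose ladle bar, 150 g. Orange grip block 24 (x) by 44 (y) by 30 (z) mm, taken from above across its x; origin = centre of the block's underside, which lies on the shelf. A level 10 mm steel rod with a rounded end leaves the block's +y face 15 mm above the origin; its plain tip is at y = 128 mm. At -y a short tail with a black ball (20 mm) ends at y = -68 mm. Balances near the block.
- bar_tip (a point): The plain tip of the bar: (0, 128, 15) mm in the bar's frame; axes as the bar's.
- mount: Wooden strip 80 (x) by 170 (y) by 12 mm, fixed to the shelf, with a blue eye bracket and a grey spring housing. Origin on the shelf surface straight under the eye; strip from y = -30 to 140 mm. The bar goes in level from the -y side towards the mount's +y. Housing 44 (x) mm wide, y = 85 to 125 mm, top 95 mm above the shelf.
- eye (a point): Centre of the blue bracket's eye, 70 mm above the shelf: a level round hole along the mount's y, 16 mm in diameter, 8 mm long (4 mm either side of this point), ring 32 mm outside; a brass thumbscrew on top reaches 100 mm above the shelf. Axes as the mount's (+y = way in).
- pad_face (a point): Centre of the front face of the sprung stop: a white round pad, 34 mm across, facing the eye on the eye's axis, 45 mm beyond the eye's centre when not pressed. Moves with the pad.
- stop_pad (a joint): How far the pad is pushed in along the mount's +y, in m: 0 at rest, 0.028 at its hard end. Spring 700 N/m, no preload (10 N at 14 mm). On the pad's stem a green band 10 mm long begins to enter the grey housing at 9 mm push, is half in at 14 mm and all in at 19 mm.
- tin0: Steel tin with lid, 89 mm across and 55 mm high, one of a stack of four; origin under its centre. Bystander.
- tin1: Steel tin with lid, 89 mm across and 55 mm high, one of a stack of four; origin under its centre. Bystander.
- tin2: Steel tin with lid, 89 mm across and 55 mm high, one of a stack of four; origin under its centre. Bystander.
- tin3: Steel tin with lid, 89 mm across and 55 mm high, one of a stack of four; origin under its centre. Bystander.
- shaker: Empty glass shaker, 76 mm across, 130 mm high; origin under its centre. Bystander.
- tumbler: Steel tumbler, 68 mm across, 85 mm high; origin under its centre. Bystander.
- spatula: Yellow spatula lying on the shelf; its length along its x axis. Bystander.
Mind the look-alikes: they are no part of the job. Of the things like the bar, leave any that is pink or purple; of the rest the smaller one is meant.

How it is judged:
By the outcome, as a careful person would: the job done as asked, in the order asked, and still so for the second after the job is handed in, while the arm keeps its last pose, push and grip.
It also fails if it takes over 48 s, if anything falls off the work surface, if the arm or the gripper's body presses on something with over 40 N, if the wrist force passes 120 N, or if a joint passes its speed limit or range.

## Working session

There is one attempt and no reset: what is moved stays moved. The work goes in short steps, Python scripts to look and compute and a shell command to move; the robot and the scene stay as the last step left them, time stands still between calls to the robot, and variables do not carry over. Pictures are saved under pics/ and viewed, at most 10 in all, crops included, and the job is handed in when it is done.

```bash
mkdir -p pics
python3 - <<'E'
from workcell import *
import cv2
for n in("side","top"):
    c=read_camera(n); cv2.imwrite(f"pics/{n}0.png",c["pixels"][:,:,::-1]); print(n,c["mtx"].round(1).tolist(),c["pose"].round(4).tolist())
s=sense(); print(s)
E
```

```text
side [[404.4, 0.0, 283.3], [0.0, 404.4, 208.0], [0.0, 0.0, 1.0]] [[-0.7687, -0.4409, 0.4633, 0.0683], [-0.6392, 0.5527, -0.5347, 0.5984], [-0.0204, -0.7072, -0.7067, 0.8894], [0.0, 0.0, 0.0, 1.0]]
top [[487.3, 0.0, 281.7], [0.0, 487.3, 199.2], [0.0, 0.0, 1.0]] [[-0.0198, -0.9963, 0.0833, 0.4384], [-0.9998, 0.0206, 0.0083, 0.0267], [-0.01, -0.0831, -0.9965, 1.4377], [0.0, 0.0, 0.0, 1.0]]
{'t': 0.1, 'q': array([ 1.2414707 ,  0.41791925, -0.0103037 ,  1.61407643,  0.00469515,
        1.11068643, -0.05298971]), 'qd': array([ 0.00038678, -0.00184543, -0.00078335, -0.00183026,  0.00198483,
       -0.00074546,  0.00062582]), 'effort': array([ 2.24036572e-03, -8.65823650e+01,  6.80209436e-01, -4.35638344e+01,
        1.92293309e-02,  4.76650850e-03,  6.73530394e-05]), 'ee_pos': array([ 0.1773289 , -0.59901241,  0.2307355 ]), 'orientation': array([ 9.89661080e-01,  1.43424761e-01, -1.15422906e-04, -5.20179968e-04]), 'wrist_force': array([ 0.01975493,  0.15002876, -0.04456657]), 'wrist_torque': array([ 0.00542565, -0.03404936,  0.04565062]), 'grip_force': 0.0, 'gripper_width': 0.08527725947321615}
```

View pics/side0.png

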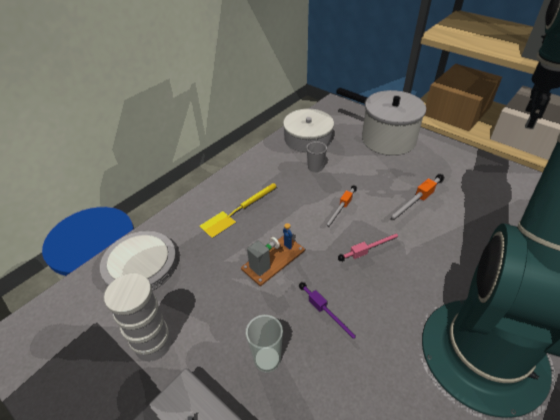

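View pics/top0.png

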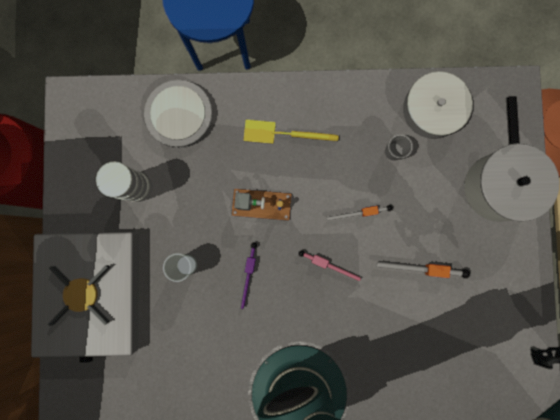

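Candidates in the top view: small orange bar (371,211), large orange bar (438,270), pink (320,261) and purple (250,265). Pink and purple are ruled out, and of the two orange ones the smaller, at (371,211) top / (346,198) side, is meant. The mount is at (262,204) top / (273,260) side. I'll confirm in an enlarged crop.

Run:
```python
import cv2,numpy as np
t=cv2.imread("pics/top0.png");s=cv2.imread("pics/side0.png")
a=cv2.resize(t[180:230,225:400],None,fx=4,fy=4,interpolation=cv2.INTER_CUBIC)
b=cv2.resize(s[180:288,235:365],None,fx=3.6,fy=3.6,interpolation=cv2.INTER_CUBIC)
o=np.zeros((600,700,3),np.uint8);o[:200]=a;o[205:205+b.shape[0],:b.shape[1]]=b[:395]
cv2.imwrite("pics/crop0.png",o)
# orange blobs
for im,n in((t,"top"),(s,"side")):
    h=cv2.cvtColor(im,cv2.COLOR_BGR2HSV)
    m=cv2.inRange(h,(4,190,120),(14,255,255))
    k,l,st,c=cv2.connectedComponentsWithStats(m)
    print(n,[(st[i].tolist(),c[i].round(1).tolist()) for i in range(1,k) if st[i][4]>25])
```

```text
top [([363, 207, 14, 8, 83], [369.8, 210.3]), ([428, 265, 22, 12, 204], [438.6, 270.1])]
side [([418, 179, 18, 20, 181], [426.9, 187.2]), ([341, 191, 11, 15, 86], [346.0, 197.1])]
```

View pics/crop0.png

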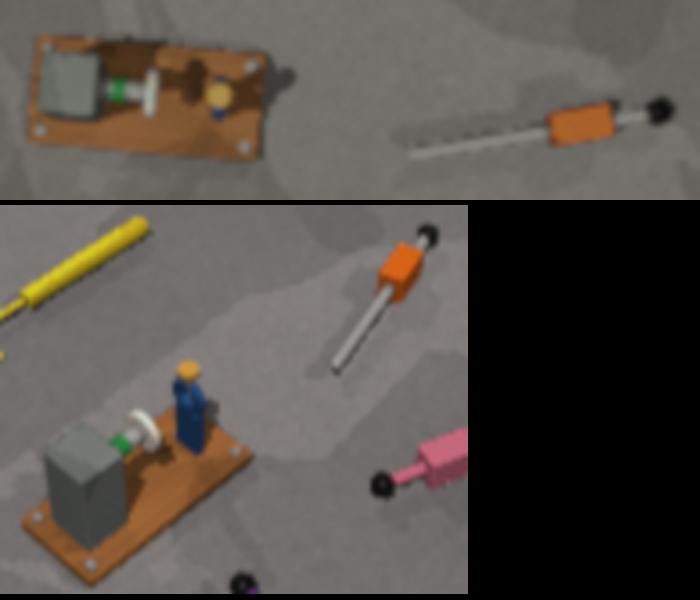

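Crop shows the small bar: steel tip at top (327.5,218.7), orange block (370,211), ball (390,207.5). It also shows the mount, with its screw at (280,204) and pad at (264,203). The smaller orange bar is confirmed. Next I'll fit both poses.

```bash
cat > h.py <<'E'
import numpy as np
from scipy.optimize import least_squares
from scipy.spatial.transform import Rotation as R
def proj(c,p):
    P=np.asarray(c["pose"]);q=(np.asarray(p)-P[:3,3])@P[:3,:3];return (q@np.asarray(c["mtx"]).T)[:,:2]/q[:,2:]
T=lambda x,y:(225+(x+.5)/4-.5,180+(y+.5)/4-.5)
S=lambda x,y:(235+(x+.5)/3.6-.5,180+(y-204.5)/3.6-.5)
def place(v,L): 
    c,s=np.cos(v[2]),np.sin(v[2]);L=np.array(L)/1000.;return np.c_[v[0]+c*L[:,0]-s*L[:,1],v[1]+s*L[:,0]+c*L[:,1],L[:,2]]
def fit(cams,obs,v0):
    f=lambda v:np.concatenate([(proj(cams[n],place(v,[l]))[0]-p) for n,l,p in obs])
    r=least_squares(f,v0,loss="soft_l1");return r.x,r.fun.reshape(-1,2)
E
python3 - <<'E'
from h import *
from workcell import *
C={n:read_camera(n) for n in("top","side")}
mt=[("top",(40,140,12),T(36,37)),("top",(40,-30,12),T(267,52)),("top",(-40,-30,12),T(260,159)),("top",(-40,140,12),T(28,142)),("top",(0,0,100),T(219,95)),("top",(0,45,70),T(156,93)),
("side",(40,140,12),S(23,521)),("side",(-40,140,12),S(92,578)),("side",(-40,-30,12),S(253,454)),("side",(0,0,100),S(188,369)),("side",(0,45,70),S(148,430))]
bt=[("top",(0,128,15),T(410,155)),("top",(0,-58,15),T(659,110)),("top",(0,0,30),T(581,123)),("side",(0,128,15),S(336,370)),("side",(0,-58,15),S(428,237)),("side",(0,0,30),S(403,265))]
for o,v0 in((mt,(.45,.1,0)),(bt,(.45,-.2,0))):
    for sub in (o,[k for k in o if k[0]=="top"],[k for k in o if k[0]=="side"]):
        v,r=fit(C,sub,v0);print(v.round(4))
    v,r=fit(C,o,v0);print(r.round(1).tolist())
E
```

```text
[ 0.5385  0.0437 -0.092 ]
[ 0.5396  0.0438 -0.0905]
[ 0.5364  0.0441 -0.1004]
[[0.1, -0.1], [-0.1, 0.3], [-0.3, 0.7], [-0.1, 0.8], [0.3, 0.1], [0.3, 0.3], [-1.0, -0.5], [-0.0, 1.2], [0.0, -1.1], [-0.1, -0.5], [-0.8, -0.7]]
[ 0.5164 -0.2169  0.1614]
[ 0.5186 -0.2175  0.1587]
[ 0.5128 -0.2141  0.159 ]
[[-0.7, 0.9], [-0.3, 0.7], [0.5, 0.7], [-0.4, -0.7], [-0.4, -1.0], [-0.5, -1.4]]
```

```bash
python3 -m inch '[[0.03,-0.019,0,0,0,-0.11],[0.06,-0.037,0,0,0,-0.22],[0.09,-0.056,0,0,0,-0.33],[0.12,-0.075,0,0,0,-0.44],[0.15,-0.093,0,0,0,-0.55],[0.18,-0.112,0,0,0,-0.66],[0.21,-0.131,0,0,0,-0.77],[0.24,-0.15,0,0,0,-0.88]]' 0 80
cat >> h.py <<'E'
def goal(s,xyz,phi,tcp=True):
    """shift/turn in tool axes from sensed pose to down-pointing pose with tool-x heading phi"""
    r=R.from_quat(s["orientation"]);g=R.from_matrix(np.array([[np.cos(phi),np.sin(phi),0],[np.sin(phi),-np.cos(phi),0],[0,0,-1]]).T)
    g=R.from_matrix(np.column_stack([[np.cos(phi),np.sin(phi),0],[np.sin(phi),-np.cos(phi),0],[0,0,-1]]))
    return r.inv().apply(np.array(xyz)-s["ee_pos"]).round(4),(r.inv()*g).as_rotvec().round(4)
E
python3 -c "
from h import *;from workcell import *
s=sense();print(s['ee_pos'].round(4));print(goal(s,(.5165,-.2165,.1),1.731))"
```

```text
t: 0.87
ee_pos: [0.3657, -0.3859, 0.2313]
orientation: [0.833, 0.553, -0.0, 0.0]
wrist_force: [0.2, -0.0, -0.5]
gripper_width: 0.0853
grip_force: 0.0
[ 0.3657 -0.3859  0.2313]
(array([0.2146, 0.0734, 0.1313]), array([-1.000e-04,  2.000e-04, -5.579e-01]))
```

```bash
python3 -m inch '[[0.03,0.01,0.01,0,0,-0.09],[0.06,0.02,0.025,0,0,-0.18],[0.09,0.03,0.045,0,0,-0.27],[0.12,0.04,0.065,0,0,-0.36],[0.15,0.051,0.085,0,0,-0.45],[0.18,0.062,0.105,0,0,-0.54],[0.2135,0.073,0.125,0,0,-0.558],[0.2135,0.073,0.131,0,0,-0.558]]' 0 80
python3 -c "
from h import *;from workcell import *;import cv2
s=sense();print(s['ee_pos'].round(4));print(goal(s,(.5165,-.2165,.003),1.731))
c=read_camera('side')
a=c['pixels'][130:260,270:430,::-1];cv2.imwrite('pics/s1.png',cv2.resize(a,None,fx=4,fy=4,interpolation=2))
print(proj(c,[s['ee_pos']]))"
```

```text
t: 1.53
ee_pos: [0.5186, -0.213, 0.0978]
orientation: [0.647, 0.762, 0.001, -0.001]
wrist_force: [0.1, 1.9, 0.8]
gripper_width: 0.0854
grip_force: 0.0
[ 0.5186 -0.213   0.0978]
(array([-0.0035, -0.0027,  0.0948]), array([ 0.0001, -0.004 ,  0.0033]))
[[346.75453909 178.67510997]]
```

View pics/s1.png

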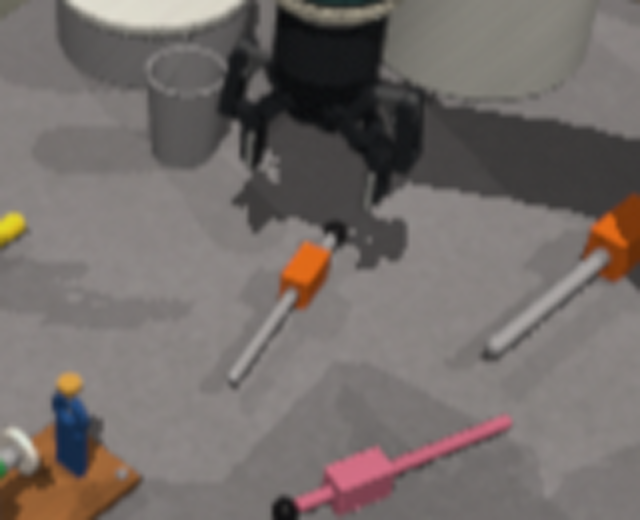

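Open gripper sits above the small bar (block at crop (305,272)). The tumbler is close by, so I'll half-close the fingers while descending.

```bash
python3 -m inch '[[0,0,0,0,0,0],[-0.001,-0.001,0.005,0,0,0],[-0.002,-0.002,0.012,0,0,0],[-0.003,-0.002,0.02,0,0,0],[-0.003,-0.002,0.03,0,0,0],[-0.003,-0.002,0.04,0,0,0],[-0.003,-0.002,0.045,0,0,0],[-0.003,-0.002,0.045,0,0,0]]' 100 80
python3 -c "
from h import *;from workcell import *
s=sense();print(s['ee_pos'].round(4));print(goal(s,(.5165,-.2165,.003),1.731))"
```

```text
t: 2.25
ee_pos: [0.5135, -0.2225, 0.0537]
orientation: [0.65, 0.76, -0.0, -0.001]
wrist_force: [0.2, 0.5, -0.1]
gripper_width: 0.052
grip_force: 0.0
[ 0.5135 -0.2225  0.0537]
(array([0.0054, 0.0039, 0.0507]), array([-0.0018, -0.0013, -0.0052]))
```

```bash
python3 -m inch '[[0.002,0.001,0.005,0,0,0],[0.004,0.003,0.012,0,0,0],[0.0055,0.004,0.02,0,0,-0.005],[0.0055,0.004,0.03,0,0,-0.005],[0.0055,0.004,0.04,0,0,-0.005],[0.0055,0.004,0.046,0,0,-0.005],[0.0055,0.004,0.05,0,0,-0.005],[0.0055,0.004,0.05,0,0,-0.005]]' 100 80
python3 -c "
from h import *;from workcell import *;import cv2
s=sense();print(s['ee_pos'].round(4));print(goal(s,(.5165,-.2165,.003),1.731))
c=read_camera('side')
a=c['pixels'][150:240,290:400,::-1];a=cv2.resize(a,None,fx=4,fy=4,interpolation=2)
c=read_camera('top')
b=c['pixels'][180:240,310:410,::-1];b=cv2.resize(b,None,fx=4,fy=4,interpolation=2)
o=np.zeros((605,440,3),np.uint8);o[:360]=a;o[362:602,:400]=b;cv2.imwrite('pics/s2.png',o[:600])
print(proj(c,[s['ee_pos']]))"
```

```text
t: 2.92
ee_pos: [0.5169, -0.2166, 0.0042]
orientation: [0.648, 0.761, -0.0, -0.001]
wrist_force: [-0.5, 0.1, -0.4]
gripper_width: 0.0518
grip_force: 0.0
[ 0.5169 -0.2166  0.0042]
(array([ 0.0002, -0.0004,  0.0012]), array([-0.0012, -0.0008, -0.0002]))
[[368.80585281 211.43805124]]
```

View pics/s2.png

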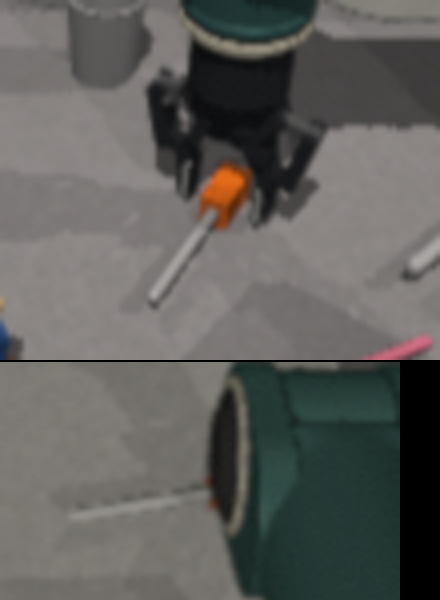

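Fingers straddle the orange block (crop (226,195)), centred within a few mm. Close on it.

```bash
python3 -m inch '[[0,0,0,0,0,0],[0,0,0,0,0,0],[0,0,0,0,0,0],[0,0,0,0,0,0],[0,0,0,0,0,0],[0,0,0,0,0,0],[0,0,0,0,0,0],[0,0,0,0,0,0]]' 255 80
python3 -m inch '[[0,0,-0.003,0,0,0],[0,0,-0.01,0,0,0],[0,0,-0.02,0,0,0],[0,0,-0.03,0,0,0],[0,0,-0.04,0,0,0],[0,0,-0.05,0,0,0],[0,0,-0.058,0,0,0],[0,0,-0.058,0,0,0]]'
python3 -c "
from h import *;from workcell import *
s=sense();print(s['ee_pos'].round(4),s['gripper_width'],s['wrist_force'].round(2))
p=np.array([.5385,.0437]);th=-.092
# hover: tip 25 mm before eye
yv=np.array([-np.sin(th),np.cos(th)])
b=p-yv*(.128+.035);print(b,goal(s,(*b,.0595),np.pi/2+th))"
```

```text
t: 3.68
ee_pos: [0.5177, -0.2169, 0.0059]
orientation: [0.648, 0.761, 0.0, 0.0]
wrist_force: [-1.9, 0.5, 8.0]
gripper_width: 0.0228
grip_force: 79.2
t: 4.35
ee_pos: [0.5183, -0.2171, 0.0653]
orientation: [0.648, 0.761, 0.0, 0.001]
wrist_force: [-0.2, 0.1, -2.1]
gripper_width: 0.0221
grip_force: 78.3
[ 0.5183 -0.2171  0.0653] 0.022096572536610317 [-0.24  0.06 -2.05]
[ 0.52352515 -0.11861067] (array([0.0965, 0.0209, 0.0057]), array([0.0023, 0.0012, 0.2519]))
```

```bash
python3 -m inch '[[0.006,0.001,0,0,0,0.03],[0.02,0.004,0.001,0,0,0.07],[0.038,0.008,0.002,0,0,0.12],[0.056,0.012,0.003,0,0,0.17],[0.072,0.016,0.004,0,0,0.21],[0.086,0.019,0.005,0,0,0.24],[0.0965,0.021,0.005,0,0,0.252],[0.0965,0.021,0.005,0,0,0.252]]'
python3 -m inch '[[0,0,0,0,0,0],[0,0,0,0,0,0],[0,0,0,0,0,0],[0,0,0,0,0,0],[0,0,0,0,0,0],[0,0,0,0,0,0],[0,0,0,0,0,0],[0,0,0,0,0,0]]'
python3 -c "
from h import *;from workcell import *;import cv2
s=sense();print(s['wrist_force'].round(2),s['ee_pos'],R.from_quat(s['orientation']).as_matrix().round(4).tolist())
c=read_camera('side')
a=c['pixels'][205:285,240:340,::-1];a=cv2.resize(a,None,fx=6,fy=6,interpolation=2)
cv2.imwrite('pics/s3.png',a)
c=read_camera('top')
b=c['pixels'][180:230,225:355,::-1];b=cv2.resize(b,None,fx=6,fy=6,interpolation=2);cv2.imwrite('pics/t3.png',b)
"
```

```text
t: 5.02
ee_pos: [0.5228, -0.1156, 0.0581]
orientation: [0.738, 0.675, 0.0, -0.0]
wrist_force: [0.2, 0.1, -0.5]
gripper_width: 0.0225
grip_force: 78.3
t: 5.68
ee_pos: [0.5227, -0.1182, 0.0582]
orientation: [0.739, 0.674, -0.0, -0.0]
wrist_force: [-0.5, -0.2, -1.2]
gripper_width: 0.0224
grip_force: 78.3
[-0.47 -0.23 -1.15] [ 0.52273069 -0.11824355  0.05823   ] [[0.0919, 0.9958, -0.0001], [0.9958, -0.0919, 0.0001], [0.0001, -0.0001, -1.0]]
```

View pics/s3.png

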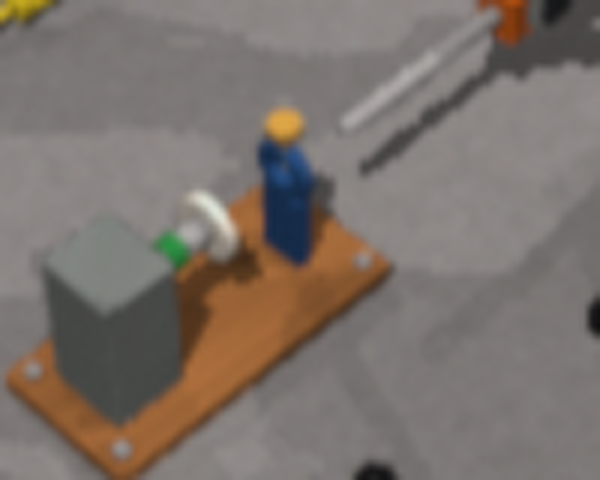

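View pics/t3.png

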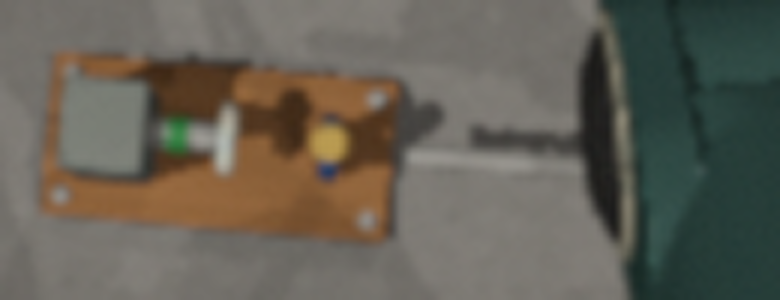

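Side: rod tip at crop (345,126), nearly in line with pad centre (208,225). Top: rod (405..580, 155..163) looks about 2 mm toward -x of the axis through the pad (226,140). I'll measure that sub-pixel.

```bash
cat > m.py <<'E'
from h import *
from workcell import *
import cv2
TH=-.092
def blob(im,lo,hi,box):
    x0,y0,x1,y1=box;h=cv2.cvtColor(im[y0:y1,x0:x1],cv2.COLOR_RGB2HSV);m=cv2.inRange(h,lo,hi)
    k,l,st,c=cv2.connectedComponentsWithStats(m);i=1+np.argmax(st[1:,4]);return c[i]+[x0,y0],st[i].tolist()
def measure():
    s=sense();eye=np.array([.5385,.0437,.07]);yv=np.array([-np.sin(TH),np.cos(TH),0]);xv=np.array([np.cos(TH),np.sin(TH),0]);z=np.array([0,0,1.])
    A=[];B=[]
    for n in("top","side"):
        c=read_camera(n);im=c["pixels"];P=lambda *p:proj(c,np.array(p))
        pb=(250,188,272,214) if n=="top" else (265,230,285,252)
        g=cv2.cvtColor(im,cv2.COLOR_RGB2GRAY).astype(float)
        x0,y0,x1,y1=pb;m=((im.min(2)>125)&(im.max(2).astype(int)-im.min(2)<40)).astype(np.uint8)[y0:y1,x0:x1]
        k,l,st,cc=cv2.connectedComponentsWithStats(m);i=1+np.argmax(st[1:,4]);pad=cc[i]+[x0,y0]
        # predicted rod from the TCP; sample brightness across it
        r=R.from_quat(s["orientation"]).as_matrix();b=s["ee_pos"]+[0,0,.0091];by=r[:,0]
        a=P(b+by*.125,b+by*.05);d=(a[1]-a[0])/np.linalg.norm(a[1]-a[0]);nn=np.array([-d[1],d[0]])
        t=np.linspace(2,np.linalg.norm(a[1]-a[0])-(8 if n=="top" else 4),40);w=np.arange(-5,5.01,.25)
        pts=a[0]+t[:,None,None]*d+w[None,:,None]*nn
        v=cv2.remap(g.astype(np.float32),pts[...,0].astype(np.float32),pts[...,1].astype(np.float32),1)
        pk=v.argmax(1);e=np.clip(v-np.percentile(v,60,axis=1,keepdims=True),0,None)*(abs(w-w[pk][:,None])<2.2)
        off=(e*w).sum(1)/e.sum(1);co=np.polyfit(t,off,1)
        q=a[0]+d*t[:,None]+nn*np.polyval(co,t)[:,None];res=off-np.polyval(co,t)
        # image axis: pad centre + projected axis direction
        ax=P(eye+yv*.045,eye-yv*.1);sh=pad-ax[0]
        f=P(eye+yv*.045,eye-yv*.08)+sh;u=(f[1]-f[0])/np.linalg.norm(f[1]-f[0]);m_=np.array([-u[1],u[0]])
        dist=(q-f[0])@m_
        J=lambda v:(P(eye-yv*.05+v*.001)-P(eye-yv*.05))[0]@m_
        print(n,"pad",pad.round(2),st[i].tolist(),"padshift",sh.round(2),"rod px off axis near/far",dist[0].round(2),dist[-1].round(2),"res",res.std().round(2),"px/mm x,z",round(J(xv),3),round(J(z),3),"rodpred",co.round(3))
        A.append([J(xv),J(z)]);B.append(dist[0])
    print("rod tip minus axis (mm x,z):",np.linalg.solve(A,B).round(2))
if __name__=="__main__":measure()
E
python3 m.py
```

```text
top pad [261.15 203.15] [7, 11, 7, 10, 34] padshift [-2.78 -0.02] rod px off axis near/far 0.19 0.44 res 0.13 px/mm x,z -0.355 -0.025 rodpred [ 0.015 -0.008]
side pad [271.02 236.79] [0, 0, 15, 16, 174] padshift [-3.97 -4.62] rod px off axis near/far 6.7 6.73 res 0.06 px/mm x,z -0.306 -0.194 rodpred [ 0.003 -0.143]
rod tip minus axis (mm x,z): [  2.19 -37.99]
```

```bash
sed -i 's/im.min(2)>125/im.min(2)>(130 if n=="top" else 150)/; s/(265,230,285,252)/(266,234,284,252)/' m.py; python3 m.py
python3 - <<'E'
import cv2
a=cv2.imread('pics/s3.png')
g=cv2.cvtColor(cv2.resize(a,(100,80),interpolation=cv2.INTER_AREA),cv2.COLOR_BGR2GRAY)
print(g[28:46,24:44])
a=cv2.imread('pics/t3.png')
g=cv2.cvtColor(cv2.resize(a,(130,50),interpolation=cv2.INTER_AREA),cv2.COLOR_BGR2GRAY)
print(g[14:32,28:42])
E
```

```text
top pad [261.16 202.97] [7, 11, 7, 9, 32] padshift [-2.77 -0.2 ] rod px off axis near/far 0.37 0.63 res 0.12 px/mm x,z -0.355 -0.025 rodpred [0.016 0.003]
side pad [275.09 239.83] [6, 3, 7, 8, 23] padshift [ 0.1  -1.58] rod px off axis near/far 1.83 1.85 res 0.07 px/mm x,z -0.306 -0.194 rodpred [ 0.002 -0.114]
rod tip minus axis (mm x,z): [-0.41 -8.77]
[[139 140 138 138 138 137 137 138 138 137 137 136 132 128 128 127 121 119
  113  90]
 [140 141 139 138 137 135 134 136 137 137 138 134 127 122 120 122 121 120
  117  99]
 [139 139 139 138 137 137 135 135 139 139 136 129 123 120 119 121 122 119
  115  95]
 [136 136 137 137 138 137 135 139 152 154 142 127 121 119 120 122 122 115
  111  89]
 [134 134 134 138 138 138 143 160 185 194 182 152 128 122 124 123 121 112
  109  86]
 [134 133 135 138 137 135 143 162 185 208 215 193 155 128 122 120 117 113
  108  85]
 [135 135 137 138 136 132 134 139 151 177 205 218 194 148 121 116 114 114
  110  89]
 [136 137 138 137 132 128 131 131 131 145 173 210 217 184 132 115 115 117
  115  97]
 [135 137 138 137 131 126 131 135 135 137 149 180 211 206 154 122
[... 1148 characters left out ...]
1  80  88  92  91  86  91 124 159 157 115  73  60]
 [109  98 100 116 126 126 120 122 146 169 159 115  75  62]
 [116 105 110 129 143 147 142 142 159 174 155 113  84  77]
 [103  99 105 123 141 149 148 148 166 176 151 115  99  97]
 [ 85  85  88  99 115 125 125 133 162 175 150 116 103 103]
 [ 68  69  70  72  79  85  89 114 159 176 151 117 104 103]
 [ 58  59  60  61  62  66  77 112 161 174 148 115 103 103]
 [ 61  61  65  74  78  82  92 119 157 166 141 112 104 102]
 [ 77  82  86  96 101 102 104 116 140 146 126 108 103 103]
 [101 106 107 110 109 110 109 110 116 119 112 107 104 104]
 [112 113 113 113 111 109 110 109 109 109 107 107 107 105]
 [114 112 112 112 111 110 110 111 110 110 109 108 107 107]]
```

Run:
```python
from m import *
c=read_camera("top");im=c["pixels"];h=cv2.cvtColor(im,cv2.COLOR_RGB2HSV).astype(int)
sat=h[...,1].astype(float)  # wood is saturated, ground grey
up=[];lo=[]
for x in list(range(238,290)):
    col=sat[182:226,x]; 
    th=75
    i=np.where(col>th)[0]
    a,b=i[0],i[-1]
    up.append((x,182+a-(col[a]-th)/(col[a]-col[a-1]))); lo.append((x,182+b+(col[b]-th)/(col[b]-col[b+1])))
pu,pl=[np.polyfit(*np.array(k)[8:-8].T,1) for k in(up,lo)]
print("edges",pu,pl,[np.std(np.polyval(p,np.array(k)[8:-8,0])-np.array(k)[8:-8,1]).round(2) for p,k in((pu,up),(pl,lo))])
def f(v):
    q=[]
    for X,p in((40,pu),(-40,pl)):
        # lower edge may show base face; use z=12
        z=12
        P=proj(c,place(v,[(X,-10,z),(X,120,z)]));q+=list(P[:,1]-np.polyval(p,P[:,0]))
    return q
r=least_squares(lambda v:f((v[0],.0437,v[1])),(.5385,-.09));print(r.x,r.fun.round(2))
b=(h[...,0]>100)&(h[...,0]<130)&(h[...,1]>110);ys,xs=np.where(b[190:220,268:292]);print("blue",xs.min()+268,xs.max()+268,ys.min()+190,ys.max()+190,xs.mean()+268,ys.mean()+190)
y=(h[...,0]>12)&(h[...,0]<30)&(h[...,1]>100)&(h[...,2]>140);ys,xs=np.where(y[196:212,272:287]);print("screw",xs.mean()+272,ys.mean()+196,len(xs))
v=(r.x[0],.0437,r.x[1]);print("pred screw, ring L/R, pad",proj(c,place(v,[(0,0,98),(16,0,70),(-16,0,70),(0,45,70)])).round(2).tolist())
s=sense();d=R.from_quat(s["orientation"]).as_matrix()[:,0];k=(v[1]-s["ee_pos"][1])/d[1];print("dx rod-eye mm",(s["ee_pos"][0]+k*d[0]-v[0])*1e3)
```

```text
edges [7.52604246e-02 1.70724760e+02] [8.71171482e-02 1.95130298e+02] [np.float64(0.17), np.float64(0.06)]
[ 0.53881435 -0.10174442] [ 0.23 -0.01 -0.23  0.01]
blue 279 279 208 208 279.0 208.0
screw 280.6060606060606 203.15151515151516 66
pred screw, ring L/R, pad [[279.72, 203.45], [280.33, 198.54], [279.39, 209.85], [263.93, 202.9]]
dx rod-eye mm -1.1105012116777724
```

```bash
python3 -c "
from h import *;from workcell import *
s=sense();th=-.096;yv=np.array([-np.sin(th),np.cos(th)])
b=np.array([.5387,.0437])-yv*.143;print(s['ee_pos'],b,goal(s,(*b,.06),np.pi/2+th))"
```

```text
[ 0.5227914  -0.11810455  0.05827444] [ 0.52499308 -0.09864156] (array([ 0.0196,  0.0004, -0.0017]), array([-0.0001, -0.0001,  0.0041]))
```

```bash
python3 -m inch '[[0.001,0.0002,-0.0017,0,0,0.004],[0.004,0.0004,-0.0017,0,0,0.004],[0.008,0.0004,-0.0017,0,0,0.004],[0.012,0.0004,-0.0017,0,0,0.004],[0.016,0.0004,-0.0017,0,0,0.004],[0.0195,0.0004,-0.0017,0,0,0.004],[0.0195,0.0004,-0.0017,0,0,0.004],[0.0195,0.0004,-0.0017,0,0,0.004]]'
python3 -c "
from h import *;from workcell import *;import cv2
s=sense();print(s['wrist_force'].round(2),s['ee_pos'])
c=read_camera('side')
a=c['pixels'][208:258,262:322,::-1];a=cv2.resize(a,None,fx=7,fy=7,interpolation=2)
c=read_camera('top')
b=c['pixels'][190:220,250:320,::-1];b=cv2.resize(b,None,fx=7,fy=7,interpolation=2)
o=np.zeros((562,490,3),np.uint8);o[:350,:420]=a;o[352:]=b;cv2.imwrite('pics/s4.png',o)
"
```

```text
t: 6.7
ee_pos: [0.525, -0.0985, 0.06]
orientation: [0.74, 0.673, 0.0, -0.0]
wrist_force: [-0.2, -0.7, -2.2]
gripper_width: 0.0229
grip_force: 78.3
[-0.24 -0.72 -2.24] [ 0.52501161 -0.09850796  0.05998635]
```

View pics/s4.png

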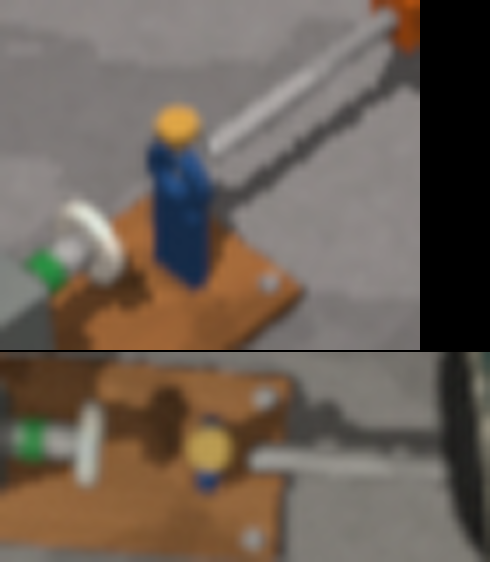

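Side: the rod line runs through the hole glint at crop (178,178). Top: ring centre (208,453), rod tip (255,459), so the rod is about 1 mm toward -x. I'll check the rod slope numerically.

Run:
```python
from m import *
c=read_camera("top");g=cv2.cvtColor(c["pixels"],cv2.COLOR_RGB2GRAY).astype(float)
xs=np.arange(288,310);r=[]
for x in xs:
    w=g[200:212,x].copy();k=w.argmax();seg=slice(max(k-3,0),k+4);a=np.clip(w[seg]-118,0,None);r.append(200+(np.arange(12)[seg]*a).sum()/a.sum())
p=np.polyfit(xs,r,1);print(np.round(r,2),p[0],"at eye",np.polyval(p,280),"at pad",np.polyval(p,262.5))
v=(.5388,.0437,-.0965);q=proj(c,place(v,[(0,0,70),(0,45,70),(0,-60,70)]));print(q.round(2).tolist(),np.polyfit(*q.T,1)[0])
im=c["pixels"].astype(int);bl=(im[...,2]-im[...,0]);print(bl[194:214,276:284])
```

```text
[204.81 204.86 204.87 204.92 205.08 205.38 205.67 205.7  206.14 206.28
 206.27 206.22 206.   206.01 206.16 206.39 206.54 206.65 206.83 207.19
 207.63 207.68] 0.12558975029656372 at eye 203.735343619461 at pad 201.53752298927114
[[279.86, 204.2], [263.93, 202.99], [301.13, 205.81]] 0.07591192542935243
[[ -80  -83  -84  -84  -83  -83  -83  -82]
 [ -75  -81  -83  -83  -82  -83  -83  -83]
 [ -68  -80  -84  -85  -84  -85  -83  -85]
 [ -55  -73  -83  -84  -83  -84  -84  -84]
 [ -52  -69  -72  -67  -67  -75  -82  -85]
 [ -59  -71  -57  -32  -26  -49  -70  -76]
 [ -69  -75  -62  -41  -36  -43  -52  -58]
 [ -73  -84  -84  -81  -81  -78  -64  -52]
 [ -77  -94  -99 -100 -101  -99  -83  -60]
 [ -81  -99 -103 -103 -103 -101  -87  -65]
 [ -83  -98 -102 -102 -103 -100  -86  -63]
 [ -83  -92  -94  -98 -101  -97  -79  -60]
 [ -83  -76  -63  -67  -72  -72  -61  -54]
 [ -80  -58   -7    9   -1  -24  -45  -54]
 [ -82  -54   12   52   31  -27  -54  -64]
 [ -80  -61  -16   13   -9  -57  -73  -78]
 [ -78  -74  -60  -48  -56  -76  -83  -85]
 [ -77  -78  -77  -77  -81  -84  -85  -86]
 [ -73  -75  -76  -80  -82  -84  -84  -84]
 [ -72  -72  -72  -74  -79  -82  -82  -83]]
```

```bash
python3 -m inch '[[0.002,0,0,0,0,0],[0.005,0,0,0,0,0],[0.008,0,0,0,0,0],[0.011,0,0,0,0,0],[0.014,0,0,0,0,0],[0.017,0,0,0,0,0],[0.017,0,0,0,0,0],[0.017,0,0,0,0,0]]'
python3 -c "
from workcell import *
s=sense();print(s['wrist_force'].round(2),s['wrist_torque'].round(3),s['ee_pos'])"
```

```text
t: 7.52
ee_pos: [0.5266, -0.0816, 0.06]
orientation: [0.74, 0.673, 0.0, -0.0]
wrist_force: [-0.2, -0.9, -0.8]
gripper_width: 0.0229
grip_force: 78.3
[-0.24 -0.85 -0.78] [ 0.044  0.007 -0.035] [ 0.52661089 -0.08162534  0.05997522]
```

```bash
python3 -m inch '[[0.003,0,0,0,0,0],[0.006,0,0,0,0,0],[0.009,0,0,0,0,0],[0.012,0,0,0,0,0],[0.015,0,0,0,0,0],[0.017,0,0,0,0,0],[0.017,0,0,0,0,0],[0.017,0,0,0,0,0]]'
python3 -c "
from h import *;from workcell import *;import cv2
s=sense();print(s['wrist_force'].round(2),s['wrist_torque'].round(3),s['ee_pos'])
c=read_camera('side')
a=c['pixels'][208:258,262:322,::-1];a=cv2.resize(a,None,fx=7,fy=7,interpolation=2)
c=read_camera('top')
b=c['pixels'][190:220,250:320,::-1];b=cv2.resize(b,None,fx=7,fy=7,interpolation=2)
o=np.zeros((562,490,3),np.uint8);o[:350,:420]=a;o[352:]=b;cv2.imwrite('pics/s5.png',o)
"
```

```text
t: 8.18
ee_pos: [0.5282, -0.0649, 0.06]
orientation: [0.74, 0.672, -0.0, -0.0]
wrist_force: [0.1, -0.8, -1.7]
gripper_width: 0.0228
grip_force: 78.3
[ 0.06 -0.83 -1.74] [ 0.009  0.026 -0.031] [ 0.52823892 -0.06485632  0.05998037]
```

View pics/s5.png

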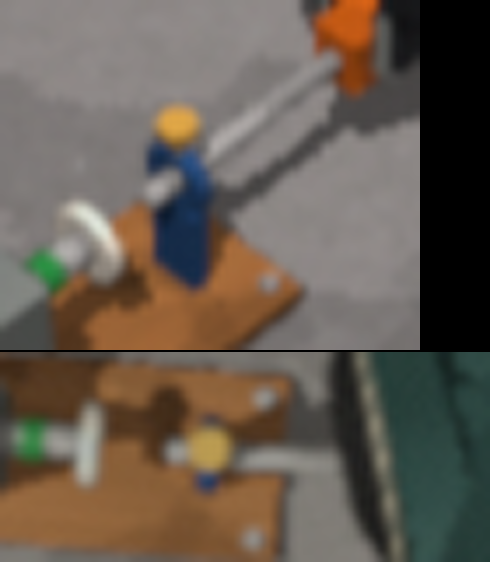

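The rod is through the eye with the tip showing at top crop (175,449) and no contact force. A quick ±2 mm side probe will check the centring.

```bash
for i in 1; do python3 -m inch '[[0,0.001,0,0,0,0],[0,0.002,0,0,0,0],[0,0.002,0,0,0,0],[0,0.002,0,0,0,0],[0,0.002,0,0,0,0],[0,0.002,0,0,0,0],[0,0.002,0,0,0,0],[0,0.002,0,0,0,0]]'
python3 -m inch '[[0,-0.001,0,0,0,0],[0,-0.002,0,0,0,0],[0,-0.003,0,0,0,0],[0,-0.004,0,0,0,0],[0,-0.004,0,0,0,0],[0,-0.004,0,0,0,0],[0,-0.004,0,0,0,0],[0,-0.004,0,0,0,0]]'
python3 -m inch '[[0,0.001,0,0,0,0],[0,0.002,0,0,0,0],[0,0.002,0.001,0,0,0],[0,0.002,0.002,0,0,0],[0,0.002,0.002,0,0,0],[0,0.002,0.002,0,0,0],[0,0.002,0.002,0,0,0],[0,0.002,0.002,0,0,0]]'
python3 -m inch '[[0,0,-0.001,0,0,0],[0,0,-0.002,0,0,0],[0,0,-0.003,0,0,0],[0,0,-0.004,0,0,0],[0,0,-0.004,0,0,0],[0,0,-0.004,0,0,0],[0,0,-0.004,0,0,0],[0,0,-0.004,0,0,0]]';done
```

```text
t: 8.95
ee_pos: [0.5302, -0.0651, 0.06]
orientation: [0.74, 0.672, -0.0, -0.0]
wrist_force: [-0.1, -0.3, -1.4]
gripper_width: 0.0225
grip_force: 78.3
t: 9.62
ee_pos: [0.5263, -0.0647, 0.06]
orientation: [0.74, 0.672, 0.0, -0.0]
wrist_force: [0.7, 0.8, -2.0]
gripper_width: 0.0226
grip_force: 78.3
t: 10.28
ee_pos: [0.5282, -0.0649, 0.058]
orientation: [0.74, 0.672, -0.0, -0.0]
wrist_force: [-0.4, -0.5, -1.6]
gripper_width: 0.0228
grip_force: 78.3
t: 10.95
ee_pos: [0.5282, -0.0649, 0.0619]
orientation: [0.74, 0.672, -0.0, -0.0]
wrist_force: [0.3, -0.8, -1.6]
gripper_width: 0.0224
grip_force: 78.3
```

No contact at ±2 mm in any direction, so the rod is centred. Advance to the pad.

```bash
python3 -m inch '[[0.003,0,0.002,0,0,0],[0.007,0,0.002,0,0,0],[0.011,0,0.002,0,0,0],[0.015,0,0.002,0,0,0],[0.019,0,0.002,0,0,0],[0.022,0,0.002,0,0,0],[0.022,0,0.002,0,0,0],[0.022,0,0.002,0,0,0]]'
python3 -m inch '[[0.002,0,0,0,0,0],[0.004,0,0,0,0,0],[0.006,0,0,0,0,0],[0.008,0,0,0,0,0],[0.01,0,0,0,0,0],[0.01,0,0,0,0,0],[0.01,0,0,0,0,0],[0.01,0,0,0,0,0]]'
python3 -c "
from workcell import *
s=sense();print(s['wrist_force'].round(2),s['wrist_torque'].round(3),s['ee_pos'])"
```

```text
t: 11.62
ee_pos: [0.5304, -0.0429, 0.06]
orientation: [0.74, 0.673, -0.0, -0.0]
wrist_force: [0.1, -0.2, -1.2]
gripper_width: 0.0226
grip_force: 78.3
t: 12.28
ee_pos: [0.5313, -0.0333, 0.06]
orientation: [0.74, 0.672, -0.0, 0.0]
wrist_force: [1.5, -3.2, -1.6]
gripper_width: 0.0228
grip_force: 78.4
[ 1.49 -3.16 -1.58] [-0.699 -0.013 -0.046] [ 0.53127038 -0.03333853  0.05997405]
```

```bash
python3 -m inch '[[0.002,0,0,0,0,0],[0.004,0,0,0,0,0],[0.006,0,0,0,0,0],[0.008,0,0,0,0,0],[0.009,0,0,0,0,0],[0.009,0,0,0,0,0],[0.009,0,0,0,0,0],[0.009,0,0,0,0,0]]'
python3 -m inch '[[0,0,0,0,0,0],[0,0,0,0,0,0],[0,0,0,0,0,0],[0,0,0,0,0,0],[0,0,0,0,0,0],[0,0,0,0,0,0],[0,0,0,0,0,0],[0,0,0,0,0,0]]'
python3 -c "
from h import *;from workcell import *;import cv2
F=[]
for i in range(6):
    c=read_camera('side');s=sense();F.append(s['wrist_force'])
print(np.mean(F,0).round(2),np.std(F,0).round(2),s['wrist_torque'].round(3),s['ee_pos'])
a=c['pixels'][208:268,242:312,::-1];a=cv2.resize(a,None,fx=7,fy=7,interpolation=2)
c=read_camera('top')
b=c['pixels'][190:216,235:305,::-1];b=cv2.resize(b,None,fx=7,fy=7,interpolation=2)
o=np.vstack([a,b])[:600];cv2.imwrite('pics/s6.png',o)
"
```

```text
t: 12.95
ee_pos: [0.5321, -0.025, 0.06]
orientation: [0.741, 0.672, -0.0, 0.0]
wrist_force: [-0.9, -9.3, -0.7]
gripper_width: 0.0224
grip_force: 78.4
t: 13.62
ee_pos: [0.5321, -0.0249, 0.0599]
orientation: [0.741, 0.672, -0.0, 0.0]
wrist_force: [-0.8, -9.2, -1.0]
gripper_width: 0.0224
grip_force: 78.4
[-0.19 -8.6  -0.82] [0.46 0.42 0.44] [-1.762  0.039 -0.028] [ 0.53206628 -0.02496503  0.05996123]
```

View pics/s6.png

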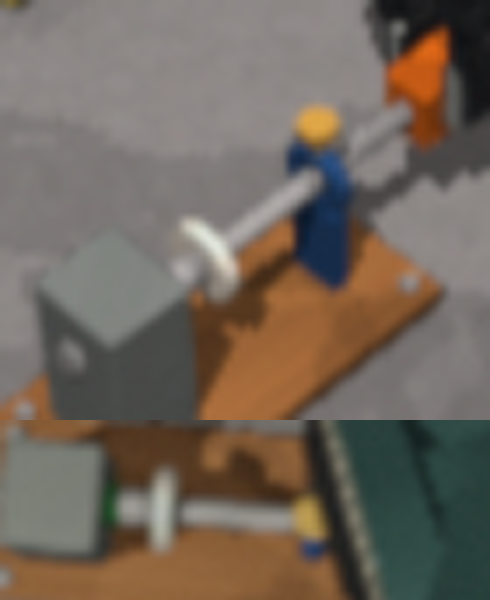

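Pad pressed straight, and part of the green band is still visible at top crop (108,500). Force is about 8.3 N, so I'll add 2 mm.

```bash
python3 -m inch '[[0.001,0,0,0,0,0],[0.002,0,0,0,0,0],[0.002,0,0,0,0,0],[0.002,0,0,0,0,0],[0.002,0,0,0,0,0],[0.002,0,0,0,0,0],[0.002,0,0,0,0,0],[0.002,0,0,0,0,0]]'
python3 -c "
from h import *;from workcell import *
F=[]
for i in range(20):
    c=read_camera('top');s=sense();F.append(s['wrist_force'])
print(np.mean(F,0).round(2),np.std(F,0).round(2),s['wrist_torque'].round(3),s['ee_pos'],s['grip_force'])
im=c['pixels'][194:212,244:262].astype(int);print((im[...,1]-im[...,0])[4:14])
"
```

```text
t: 14.63
ee_pos: [0.5322, -0.0232, 0.06]
orientation: [0.741, 0.672, -0.001, 0.0]
wrist_force: [0.2, -9.3, 0.3]
gripper_width: 0.023
grip_force: 78.4
[ -0.34 -10.01  -0.49] [0.44 0.33 0.6 ] [-1.993  0.071 -0.094] [ 0.53225085 -0.02318775  0.05996477] 78.40720653533936
[[  3   5   4   4   3   4   4  -6 -19 -25 -25 -23 -15  -7  -6 -11 -22 -28]
 [  4   4   3   3   3   6  16   5 -10 -15 -16 -14  -7  -5  -5  -9 -21 -26]
 [  4   3   3   3   3   9  23  10  -2  -3  -5  -3   0  -1  -3  -7 -16 -20]
 [  3   3   3   3   4  13  25   8  -2  -3  -3  -1   2   4   1  -4  -8  -7]
 [  4   3   3   3   3  16  26   5  -2  -3  -3   0   3   5   3   0  -3  -3]
 [  3   3   3   2   4  16  24   4  -2  -2  -2   0   4   5   3  -2  -3  -1]
 [  2   4   4   3   3  12  17  -2  -6  -5  -5   0   5   5   2  -5  -6  -5]
 [  2   3   4   3   4   6   1 -13 -18 -17 -16  -6   2   4   1 -12 -21 -24]
 [  3   3   3   3   2   3  -7 -21 -27 -27 -25 -11  -2  -1  -4 -23 -38 -41]
 [  3   3   2   4   3   2  -7 -20 -28 -28 -29 -18  -7  -5 -14 -34 -43 -43]]
```

```bash
python3 -m inch '[[0.0005,0,0,0,0,0],[0.0005,0,0,0,0,0],[0.0005,0,0,0,0,0],[0.0005,0,0,0,0,0],[0.0005,0,0,0,0,0],[0.0005,0,0,0,0,0],[0.0005,0,0,0,0,0],[0.0005,0,0,0,0,0]]'
python3 -c "
from workcell import *
import numpy as np
F=[]
for i in range(15): read_camera('top');s=sense();F.append(s['wrist_force'])
print(np.mean(F,0).round(2),s['ee_pos'],s['t']);print(hand_in())"
```

```text
t: 16.3
ee_pos: [0.5323, -0.0227, 0.06]
orientation: [0.741, 0.672, -0.001, 0.0]
wrist_force: [-0.3, -10.8, -0.5]
gripper_width: 0.0229
grip_force: 78.4
[ -0.24 -10.12  -0.46] [ 0.53227941 -0.02276041  0.05995181] 17.05
the job is handed in; nothing more can be done
None
```

The smaller orange bar is through the blue bracket's eye and pressing the sprung stop with about 10 N. The arm is still gripping the block and pushing, and I handed the job in at 17 s.

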